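# Fit an adjustable wrench to a valve's locknut and tighten it

### The arm

A 6-joint arm with a two-finger parallel gripper is mounted at the origin on a cart in front of the work surface, level with it; the furniture and walls round the work are solid. World frame = base frame: x ahead of the robot, y to its left, z up, the work surface at z = 0. Lengths are in m, angles in rad, forces in N, time in s.
With the tool pointing down it reaches from about 0.25 to 0.775 m from the base axis. Payload 4 kg.
Tool frame: the origin (TCP) lies midway between the tips of the shut fingers; the grasp point (between the pads) lies grip_point_offset behind it (grip_point_offset is the distance from the TCP to the grasp point, in m); z points along the fingers, y is the line along which they close (so a half turn about z gives the same grasp; the last joint's range is limited). The gripper opens to 94 mm and grips with 3 to 60 N. Pads are 16 mm wide; open, the fingers measure 119 mm over their backs; the gripper's body (75 mm by 177 mm) begins 78 mm behind the grasp point.
Start: joints at [1.175, 0.087, 1.371, -0, 1.684, -0.103], TCP at [0.159, 0.527, 0.206] pointing down, gripper open.
Joint ranges: [-3.1, 3.1], [-0.76, 2.03], [0.27, 2.55], [-1.08, 4.22], [0.17, 2.65], [-2.57, 2.57]. Speed limits (rad/s): [2.79, 2.79, 3.14, 3.14, 3.14, 3.14].

### API

Orientations are given as [roll, pitch, yaw] about the fixed x, y, z axes, in that order (R = Rz(yaw) Ry(pitch) Rx(roll)).
In Python, from bench import * gives the robot as it stands. The module is installed in compiled form; this text tells all that it offers.
- The arm moves only by the tool apply_moves, never from a script. Its argument "commands" is a list of rows, each a list of 7 numbers: the turn, a rotation vector about the world's x, y, z in rad, then the shift along the world's x, y, z in m, then the opening in per cent of the stroke, from 0 (shut) to 100 (fully open). In form: [[ax, ay, az, x, y, z, jaw], ...]. A call has exactly 5 rows; each row is the pose to reach, as a shift and turn from the pose commanded when the call began; what a row does not reach only later rows make up. A row lasts 1/10 s, in which the tool goes at most 50 mm and 8.59 degrees, less where a joint would pass 70% of its speed; a pose out of reach is approached as far as the arm can. A call with a gripper value outside its range is refused whole. The fingers move at their own pace and stop on an object; the grip force is fixed at half the most. Time passes only in rows, so rows that repeat a pose let the fingers close, or fill a call up. It gives the time, the measured TCP pose, the force, the opening and the grip force at its end, in the units of the state.
- get_obs(): the state, without advancing time (a new reading comes with each control period).
- snapshot(name): name is "scene" or "top" or "wrist"; returns a dict with "pixels" (420x560x3 uint8, red, green, blue), "vertical_fov" (degrees; the focal length in pixels is half the picture's height over the tangent of half this angle, whatever the lens; pixels are square), "cx", "cy" (the principal point, pixels), "rvec" (rotation vector, rad) and "tvec" (3), from world to camera coordinates, as OpenCV has them. Camera axes: x right, y down, z forward; pixel columns grow to the right and rows downward; lengths in m; the calibration is good to about 2 mm. A picture is of the moment at which its call begins. There is no depth.
- close_job(): hands the job in; it is judged then, once.
Trained networks look in the newest picture that a camera, given by its name, has taken for a name from the list of things; names that differ only in an ending like _2 or _b are one class to them, and where a whole thing is asked for, a point or a joint stands for the part that bears it (a point fixed in the world has none). Each returns a list of dicts, best first, with "score" (0 to 1); they miss things now and then, are a little off and sometimes report something else, mostly with a low value. They report only what shows in the picture. A call takes as long as a camera call.
- masks_of(camera, query): "mask" (420x560 bool, what is visible of it) and "extent" ([left, top, right, bottom] in pixels, round what is visible of it).
- place_of(camera, query): "pixel" ([column, row] in pixels: a listed point, or the origin of a listed thing).
The state is a dict: "time": time; "joint_positions": joint angles; "qvel": joint speeds; "joint_torque": joint torques, N m; "tool_pos": TCP position; "ee_rot": TCP orientation; "wrist_force": force on the tool from outside, world axes, zero at the start; "wrist_torque": the same for the moment, N m; "width": finger opening in m; "finger_force": force on a finger pad.
Only numpy, scipy, OpenCV 4.12 (cv2) and the standard library are available. Lean on these libraries where they do the work, as an engineer would, in place of code of your own. Each camera call takes 0.05 s, during which the arm holds its last target. There are 200 camera calls.

### The job

The hex nut that holds the new water supply valve on the worktop is only finger-tight. Lay the adjustable wrench flat on the worktop round that nut, press lightly on the wrench's worm and roll it until the jaws just fit the nut without slack, then swing the handle clockwise, seen from above, until the nut comes up tight against a firm push, but do not force it so hard that the valve is dragged round with it. Turn the nut only with the fitted wrench, keep the gripper off the valve, leave the wrench lying flat on the worktop, and leave the tape, the mug and the glass alone.

Things in the scene. Friction and masses are not known exactly. Their poses are not given: they have to be found in the camera images.
- wrench: Steel adjustable wrench, 250 mm, 0.45 kg, lying flat. x points out of the jaws (the way it slides onto a nut), y to the movable jaw, z up. Origin on its underside, where a fitted nut's axis comes: fixed jaw's face 15 mm to -y, parallel to x; throat 18.5 mm behind; jaw tips 13 mm ahead. Head 16 mm thick, x -57 to 13, y -38 to 23 mm, plus the movable jaw (20 mm wide at its root) on +y.
- wrench_handle (a point): Mid-handle point near the wrench's balance, at x -114, y 11 mm in the wrench's frame (axes as the wrench's), 6.5 mm above the worktop when lying; handle 22 mm wide here. The handle is 13 mm thick, 22 to 28 mm wide; its middle line runs straight from x -42, y -8 to x -231, y 43 mm of the wrench's frame (back, 15 degrees towards +y).
- wrench_jaw (a joint): Opening between the jaws, m. Starts at 0.033 to 0.0353; 0.030 just fits the nut, over 0.0312 is slack. It moves only through the worm (3.2 mm a turn) and stays where the worm leaves it. The reading jitters by some tenths of a mm.
- wrench_worm: The worm: knurled steel roller, 17 mm in diameter, 15.5 mm long, in a window of the head. Origin on its axis, which lies along the wrench's y. Rubbing its top towards the jaws (+x of the wrench) closes them, back opens them; a 16 mm stroke makes about 1 mm. Rolling takes about 5 N at the rim, so press with 6 to 15 N, never over 40 N. When the jaws meet the nut it stalls.
- worm_top (a point): Highest point of the worm at mid length, 41 mm behind the wrench's origin, 18.7 mm above the worktop when the wrench lies there and 2.7 mm above the head's upper face. Axes as the wrench's.
- nut: Brass hex nut at the valve's foot, 30 mm across flats, 34.6 over corners, 1 to 17 mm above the worktop. Origin on its axis at worktop level, x through a corner, z up. Clockwise from above tightens. Runs with about 0.35 N m, comes up tight and stops after another 34 to 58 degrees; 1 to 2 N m there is right (6 to 12 N at 170 mm from the axis), 2.4 N m too much.
- nut_corner (a point): The nut's corner on its x axis, 17.3 mm from the nut's axis, at mid height.
- valve_base: Washer under the nut, fixed to the worktop. Origin on the axis of nut and valve at worktop level; the x axis is the direction of the valve's outlet, which points away from the robot.
- valve_outlet (a point): End of the valve's ribbed outlet, 36 mm from the axis, 35 mm above the worktop. The valve is a steel barrel over the nut, 22 mm in diameter, 60 mm high, with a flat lever above the outlet reaching 41 mm from the axis. It is springy on its pipe: torque on the nut turns it by 2.6 degrees per N m, and it comes back.
- tape_roll: Roll of brown tape lying flat, 104 mm wide, 25 mm high; a bystander. Origin under its centre.
- mug: White mug with small flowers, 98 mm high; a bystander. Origin under its centre.
- glass: Clear tumbler glass, 79 mm wide, 88 mm high; a bystander. Origin under its centre.

How it is judged:
On the way, in this order (a step that is already met when the one before it is completed fails the run):
1. The wrench lies flat round the nut (origin within 8 mm of the nut's axis) with its jaws closed on it to 30.8 mm or less (value of joint wrench_jaw below 0.0308 m and horizontal distance between wrench and nut below 0.008 m and height (world z) of wrench below 0.005 m), for 0.2 s.
2. The nut has turned by at least 8 mm at its corner (27 degrees) and is tight: about 0.8 N m or more, so that the valve's outlet gives by 1.3 mm (distance of nut_corner from where it was at the start of the episode above 0.008 m and distance of valve_outlet from where it was at the start of the episode above 0.0013 m), for 0.05 s.
At the end, for the whole second after the job is handed in: the nut's corner has moved at least 8 mm from its start, the valve's outlet is back within 2 mm of where it pointed, and the wrench lies flat on the worktop (underside below 5 mm, tilt under 0.1 rad) at rest (distance of nut_corner from where it was at the start of the episode above 0.008 m and distance of valve_outlet from where it was at the start of the episode below 0.002 m and height (world z) of wrench below 0.005 m and angle between wrench's own z axis and vertical below 0.1 rad and linear speed of wrench below 0.01 m/s); the robot touches nothing.
It fails at once if The worm is pressed with more than 40 N (contact force between anything else and wrench_worm above 40 N).
It fails at once if The nut is turned (at over 0.15 rad/s, once its corner has moved 3 mm) with slack jaws (over 31.2 mm) or without the wrench round it (origin over 8 mm from the nut's axis) (distance of nut_corner from where it was at the start of the episode above 0.003 m and angular speed of nut above 0.15 rad/s and (value of joint wrench_jaw above 0.0312 m or horizontal distance between wrench and nut above 0.008 m)).
It fails at once if The nut is forced: the valve's outlet is dragged round by more than 4 mm (distance of valve_outlet from where it was at the start of the episode above 0.004 m).
It fails at once if The gripper or arm presses on the valve or the nut with more than 5 N (contact force between any of the fingers, the arm and valve_base above 5 N).
It fails at once if The tape, the mug or the glass is moved by more than 30 mm, or the mug or glass tipped by more than 0.35 rad (distance of any of tape_roll, mug, glass from where it was at the start of the episode above 0.03 m or angle between any of mug, glass's own z axis and vertical above 0.35 rad).
It also fails if it takes over 70 s, if anything falls off the work surface, if the arm or the gripper's body presses on something with over 40 N, if the wrist force passes 120 N, or if a joint passes its speed limit or range.

## Working session

There is one attempt and no reset: what is moved stays moved. The work goes in short steps, Python scripts to look and compute and a tool call to move; the robot and the scene stay as the last step left them, time stands still between calls to the robot, and variables do not carry over. Pictures are saved under pics/ and viewed, at most 10 in all, crops included, and the job is handed in when it is done.

Besides the shell and the picture viewer there is one more tool, called after "Call:" in YAML: its name, and indented under it one key for each argument. apply_moves: Moves the arm, as the interface text tells. Its arguments: {"type":"object","properties":{"commands":{"type":"array"}},"required":["commands"]}

```bash
mkdir -p pics; cat > h.py <<'E'
from bench import *
import numpy as np, cv2
def cam(n):
    s=snapshot(n); s['K']=K(s); return s
def K(s):
    f=210/np.tan(np.radians(s['vertical_fov'])/2)
    return np.array([[f,0,s['cx']],[0,f,s['cy']],[0,0,1]])
def ray(s,px):
    R=cv2.Rodrigues(np.array(s['rvec'],float))[0]; t=np.array(s['tvec'],float).ravel()
    d=R.T@np.linalg.inv(s['K'])@np.array([px[0],px[1],1.]); return -R.T@t,d
def onz(s,px,z):
    c,d=ray(s,px); return c+d*(z-c[2])/d[2]
def proj(s,P):
    return cv2.projectPoints(np.array(P,float).reshape(-1,1,3),np.array(s['rvec'],float),np.array(s['tvec'],float),s['K'],None)[0].reshape(-1,2)
Z=dict(wrench=0,wrench_handle=.0065,wrench_worm=.0102,worm_top=.0187,nut=0,nut_corner=.009,valve_base=0,valve_outlet=.035,tape_roll=0,mug=0,glass=0)
def save(s,n): cv2.imwrite('pics/'+n+'.png',s['pixels'][:,:,::-1])
def report(n,s,names):
    for q in names:
        print(n,q,[(round(r['score'],2),np.round(r['pixel']).tolist(),np.round(onz(s,r['pixel'],Z[q]),4)[:2].tolist()) for r in place_of(n,q)[:2]])
E
python3 - <<'E'
from h import *
for n in ['top','scene']:
    s=cam(n); save(s,n+'0'); report(n,s,Z)
o=get_obs(); print(o['tool_pos'],o['ee_rot'],o['wrist_force'],o['time'])
import bench; print([k for k in dir(bench) if not k.startswith('_')])
E
```

```text
top wrench [(0.68, [238.0, 202.0], [0.6188, 0.0798]), (0.48, [343.0, 209.0], [0.6095, -0.1315])]
top wrench_handle [(0.79, [241.0, 262.0], [0.5009, 0.0687])]
top wrench_worm [(0.58, [243.0, 224.0], [0.5754, 0.0679])]
top worm_top [(0.74, [336.0, 206.0], [0.6142, -0.1145]), (0.57, [239.0, 226.0], [0.5699, 0.0748])]
top nut [(0.45, [344.0, 210.0], [0.6094, -0.1331]), (0.3, [239.0, 224.0], [0.5757, 0.0751])]
top nut_corner [(0.41, [335.0, 209.0], [0.61, -0.1138])]
top valve_base [(0.69, [343.0, 209.0], [0.6104, -0.1317])]
top valve_outlet [(0.69, [339.0, 191.0], [0.6419, -0.1189])]
top tape_roll [(0.69, [166.0, 142.0], [0.7371, 0.2289])]
top mug [(0.66, [308.0, 122.0], [0.7844, -0.0577])]
top glass [(0.75, [388.0, 119.0], [0.7956, -0.2202])]
scene wrench [(0.76, [266.0, 211.0], [0.6152, 0.0785])]
scene wrench_handle [(0.95, [240.0, 244.0], [0.5005, 0.0639])]
scene wrench_worm [(0.58, [256.0, 219.0], [0.573, 0.0769])]
scene worm_top [(0.89, [260.0, 219.0], [0.5715, 0.0644])]
scene nut [(0.55, [350.0, 250.0], [0.6036, -0.1263])]
scene nut_corner [(0.57, [347.0, 244.0], [0.6078, -0.1166]), (0.17, [353.0, 248.0], [0.6048, -0.1297])]
scene valve_base [(0.89, [351.0, 251.0], [0.6027, -0.1274])]
scene valve_outlet [(0.63, [355.0, 225.0], [0.6376, -0.1162])]
scene tape_roll [(0.47, [355.0, 191.0], [0.7796, -0.0566]), (0.28, [348.0, 244.0], [0.6158, -0.115])]
scene mug [(0.76, [358.0, 192.0], [0.779, -0.0621]), (0.59, [350.0, 250.0], [0.6032, -0.125])]
scene glass [(0.97, [430.0, 214.0], [0.7899, -0.2265]), (0.71, [260.0, 220.0], [0.5862, 0.0761])]
[0.1587304  0.52660893 0.20548731] [ 3.14154984e+00 -1.35677460e-05  2.84879683e+00] [-0.09833405 -0.28766803  0.10071658] 1.2
['IKError', 'close_job', 'get_obs', 'grip_point_offset', 'masks_of', 'place_of', 'snapshot']
```

View pics/top0.png

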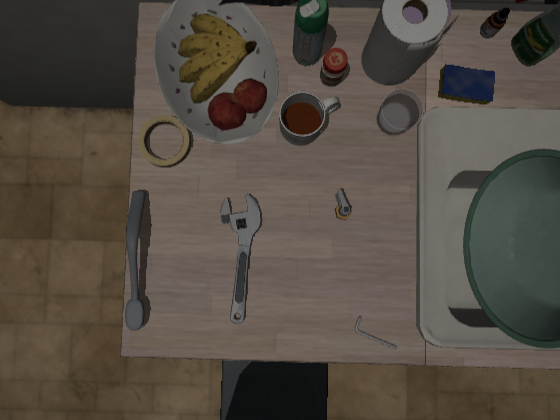

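View pics/scene0.png

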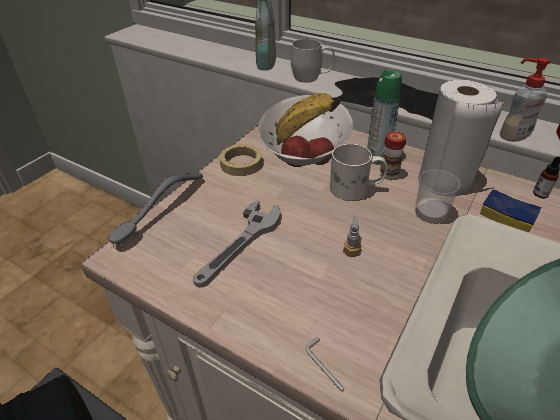

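The wrench (pixel 240,205 in the top view) lies with its jaws towards +x and yaw about 11°. The valve is at pixel (343,210), its outlet pointing away. Next I move above the handle and look from close by.

Call:
apply_moves:
  commands:
    - [0,0,0.02,0.028,-0.038,0,100]
    - [0,0,0.04,0.056,-0.076,0,100]
    - [0,0,0.06,0.084,-0.114,0,100]
    - [0,0,0.08,0.112,-0.152,0,100]
    - [0,0,0.1,0.14,-0.19,0,100]

```text
time: 1.7
tool_pos: [0.2995, 0.3351, 0.2057]
ee_rot: [3.141, 0.001, 2.95]
wrist_force: [-0.1, 0.4, -0.1]
width: 0.0942
finger_force: 0.0
```

Call:
apply_moves:
  commands:
    - [0,0,0.02,0.028,-0.038,0,100]
    - [0,0,0.04,0.056,-0.076,0,100]
    - [0,0,0.06,0.084,-0.114,0,100]
    - [0,0,0.08,0.112,-0.152,0,100]
    - [0,0,0.1,0.14,-0.19,0,100]

```text
time: 2.2
tool_pos: [0.4396, 0.1449, 0.2059]
ee_rot: [3.141, 0.001, 3.049]
wrist_force: [-0.4, 1.0, 0.1]
width: 0.094
finger_force: 0.0
```

Call:
apply_moves:
  commands:
    - [0,0,0,0.03,-0.04,0,100]
    - [0,0,0,0.06,-0.08,0,100]
    - [0,0,0,0.061,-0.081,0,100]
    - [0,0,0,0.061,-0.081,0,100]
    - [0,0,0,0.061,-0.081,0,100]

```text
time: 2.7
tool_pos: [0.4993, 0.0664, 0.2055]
ee_rot: [3.141, -0.0, 3.049]
wrist_force: [-0.0, -1.0, 0.6]
width: 0.0942
finger_force: 0.0
```

```bash
python3 - <<'E'
from h import *
s=cam('wrist'); save(s,'w1'); report('wrist',s,['wrench','wrench_handle','wrench_worm','worm_top','nut','nut_corner','valve_base','valve_outlet'])
o=get_obs(); print(o['tool_pos'],o['ee_rot'],o['wrist_force'],o['time'],grip_point_offset,o['joint_positions'])
print(ray(s,(280,210)))
E
```

```text
wrist wrench [(0.67, [295.0, 264.0], [0.6126, 0.0804])]
wrist wrench_handle [(0.95, [280.0, 192.0], [0.5026, 0.0696])]
wrist wrench_worm [(0.5, [287.0, 245.0], [0.5781, 0.0713])]
wrist worm_top [(0.73, [290.0, 248.0], [0.5794, 0.075])]
wrist nut [(0.56, [149.0, 272.0], [0.6052, -0.1316])]
wrist nut_corner [(0.6, [160.0, 276.0], [0.6095, -0.1127])]
wrist valve_base [(0.62, [153.0, 271.0], [0.6037, -0.1255])]
wrist valve_outlet [(0.43, [279.0, 192.0], [0.4973, 0.0685])]
[0.49960672 0.06604217 0.20564404] [3.14144972e+00 3.16193998e-04 3.04964146e+00] [-0.00621054  0.94758118  0.13973015] 3.15 0.0188 [ 1.88017679e-02 -1.60053755e-02  1.47687906e+00  1.07760883e-04
  1.68038891e+00 -1.46003158e+00]
(array([0.42453451, 0.07347184, 0.38476668]), array([ 0.26321777, -0.01731194, -0.96460528]))
```

View pics/w1.png

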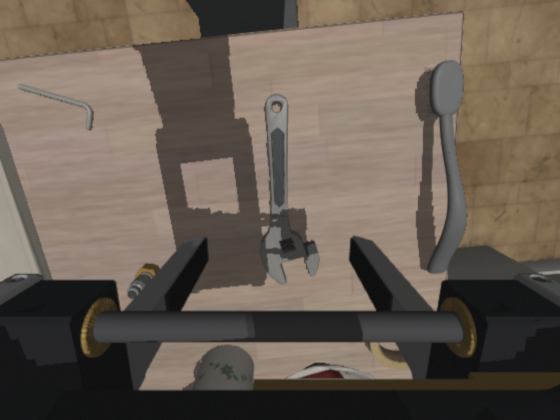

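The wrist view shows the handle at (279,160), between the open fingers, with the worm at (288,246) and the valve at (145,280). Now I descend and grip the handle.

Call:
apply_moves:
  commands:
    - [0,0,0.04,0.001,0.001,-0.045,100]
    - [0,0,0.04,0.001,0.001,-0.09,100]
    - [0,0,0.04,0.001,0.001,-0.135,100]
    - [0,0,0.04,0.001,0.001,-0.17,70]
    - [0,0,0.04,0.001,0.001,-0.19,60]

```text
time: 3.65
tool_pos: [0.4982, 0.0667, 0.0118]
ee_rot: [-3.141, -0.006, 3.089]
wrist_force: [-1.1, -0.2, 0.7]
width: 0.0811
finger_force: 0.0
```

Call:
apply_moves:
  commands:
    - [0,0,0,0,0,-0.006,50]
    - [0,0,0,0,0,-0.012,40]
    - [0,0,0,0,0,-0.012,10]
    - [0,0,0,0,0,-0.012,0]
    - [0,0,0,0,0,-0.012,0]

```text
time: 4.15
tool_pos: [0.5019, 0.0667, 0.005]
ee_rot: [3.141, 0.003, 3.089]
wrist_force: [1.2, -0.1, -0.4]
width: 0.0414
finger_force: 0.0
```

Call:
apply_moves:
  commands:
    - [0,0,0,0,0,0,0]
    - [0,0,0,0,0,0,0]
    - [0,0,0,0,0,0.002,0]
    - [0,0,0,0,0,0.004,0]
    - [0,0,0,0,0,0.006,0]

```text
time: 4.65
tool_pos: [0.4997, 0.0666, 0.0087]
ee_rot: [-3.142, -0.003, 3.089]
wrist_force: [0.3, 0.6, -4.6]
width: 0.0236
finger_force: 30.0
```

```bash
python3 - <<'E'
from h import *
o=get_obs(); print(o['tool_pos'],o['ee_rot'],o['wrist_force'],o['time'],o['width'])
for n in ['top','scene']:
    s=cam(n); save(s,n+'2'); report(n,s,['wrench','worm_top','nut','nut_corner','valve_base'])
s=cam('wrist'); save(s,'w2'); report('wrist',s,['wrench','wrench_handle','worm_top','nut','nut_corner','valve_base'])
E
```

```text
[0.499652   0.06659574 0.00871165] [-3.14152824e+00 -2.60801770e-03  3.08882042e+00] [ 0.2642195   0.55286814 -4.56055048] 4.65 0.02359652665934947
top wrench [(0.61, [236.0, 203.0], [0.6163, 0.0837])]
top worm_top [(0.61, [237.0, 227.0], [0.5681, 0.0773])]
top nut [(0.38, [345.0, 210.0], [0.6078, -0.1341])]
top nut_corner [(0.47, [334.0, 208.0], [0.6104, -0.1118])]
top valve_base [(0.7, [342.0, 209.0], [0.6111, -0.1289])]
scene wrench [(0.85, [266.0, 211.0], [0.6147, 0.0794])]
scene worm_top [(0.94, [256.0, 215.0], [0.5783, 0.0782])]
scene nut [(0.62, [351.0, 252.0], [0.5999, -0.1299])]
scene nut_corner [(0.51, [345.0, 243.0], [0.6083, -0.112]), (0.27, [357.0, 192.0], [0.7674, -0.0644])]
scene valve_base [(0.8, [351.0, 251.0], [0.6017, -0.1278])]
wrist wrench [(0.75, [304.0, 379.0], [0.6183, 0.0818]), (0.35, [292.0, 346.0], [0.5864, 0.0727])]
wrist wrench_handle [(0.96, [280.0, 252.0], [0.5052, 0.0681])]
wrist worm_top [(0.68, [294.0, 356.0], [0.5793, 0.0741])]
wrist nut [(0.23, [280.0, 251.0], [0.5069, 0.0677])]
wrist nut_corner []
wrist valve_base []
```

View pics/w2.png

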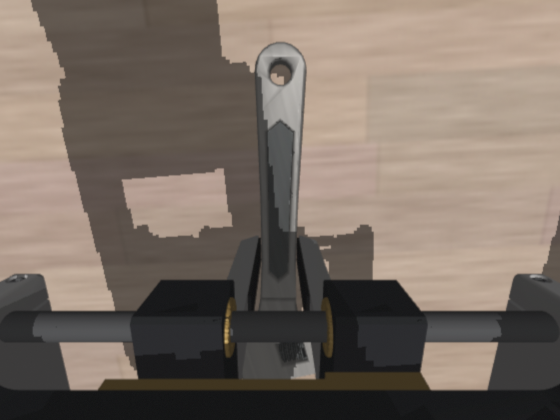

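Call:
apply_moves:
  commands:
    - [0,0,0.02,-0.045,0,0.01,0]
    - [0,0,0.04,-0.09,0,0.01,0]
    - [0,0,0.06,-0.09,-0.045,0.01,0]
    - [0,0,0.085,-0.09,-0.09,0.01,0]
    - [0,0,0.085,-0.09,-0.135,0.01,0]

```text
time: 6.1
tool_pos: [0.4106, -0.0694, 0.02]
ee_rot: [-3.141, 0.002, -3.107]
wrist_force: [0.9, -0.3, -3.3]
width: 0.0235
finger_force: 30.0
```

Call:
apply_moves:
  commands:
    - [0,0,0,0,-0.045,0,0]
    - [0,0,0,0,-0.09,0,0]
    - [0,0,0,0,-0.098,-0.004,0]
    - [0,0,0,0.02,-0.098,-0.008,0]
    - [0,0,0,0.039,-0.098,-0.01,0]

```text
time: 6.6
tool_pos: [0.4501, -0.167, 0.0097]
ee_rot: [-3.142, 0.0, -3.112]
wrist_force: [-1.1, 0.3, -0.5]
width: 0.0235
finger_force: 30.0
```

Call:
apply_moves:
  commands:
    - [0,0,0,0,0,0,0]
    - [0,0,0,0,0,0,0]
    - [0,0,0,0,0,0,0]
    - [0,0,0,0,0,0,0]
    - [0,0,0,0,0,0,0]

```text
time: 7.1
tool_pos: [0.4497, -0.1663, 0.0099]
ee_rot: [-3.141, 0.001, -3.109]
wrist_force: [0.9, 0.6, -1.4]
width: 0.0239
finger_force: 30.0
```

```bash
python3 - <<'E'
from h import *
o=get_obs(); print(o['tool_pos'],o['ee_rot'],o['wrist_force'],o['time'],o['width'])
ims=[]
for n in ['top','scene']:
    s=cam(n); save(s,n+'3'); report(n,s,['wrench','worm_top','nut','nut_corner','valve_base','valve_outlet'])
    u=proj(s,[[0.585,-0.13,0.01]])[0].astype(int); c=s['pixels'][u[1]-45:u[1]+45,u[0]-40:u[0]+40,::-1]
    np.save(n+'3off.npy',[u[0]-40,u[1]-45]); ims.append(cv2.resize(c,None,fx=5,fy=5,interpolation=cv2.INTER_CUBIC)); print(u)
cv2.imwrite('pics/c3.png',np.hstack(ims))
E
```

```text
[ 0.4497187  -0.16625164  0.00987381] [-3.14139698e+00  8.92465764e-04 -3.10926625e+00] [ 0.856711    0.56415339 -1.40747707] 7.1 0.023910821941277836
top wrench [(0.91, [347.0, 233.0], [0.5635, -0.139])]
top worm_top [(0.68, [352.0, 256.0], [0.5176, -0.1477])]
top nut [(0.64, [390.0, 118.0], [0.798, -0.2232]), (0.54, [339.0, 210.0], [0.6091, -0.1233])]
top nut_corner [(0.42, [333.0, 209.0], [0.6083, -0.1095])]
top valve_base [(0.86, [342.0, 212.0], [0.6041, -0.1296])]
top valve_outlet [(0.67, [337.0, 193.0], [0.6385, -0.1153])]
[342 221]
scene wrench [(0.88, [349.0, 267.0], [0.5636, -0.1422])]
scene worm_top [(0.67, [345.0, 277.0], [0.5216, -0.1516])]
scene nut []
scene nut_corner []
scene valve_base []
scene valve_outlet []
[348 253]
```

View pics/c3.png

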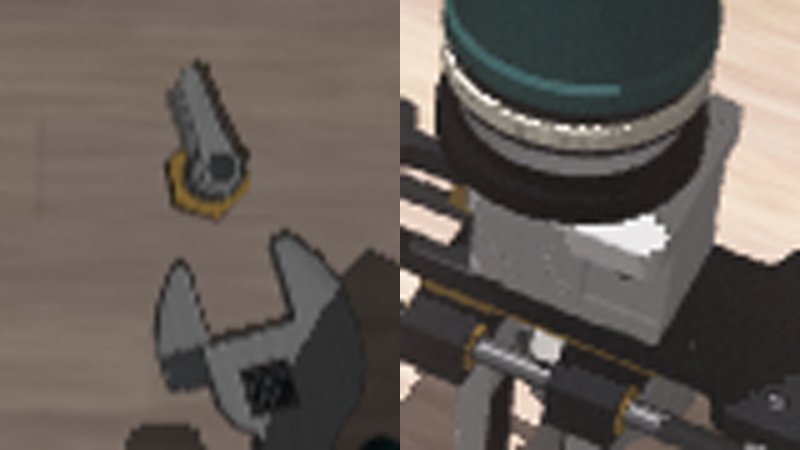

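```bash
cat > fit.py <<'E'
from h import *
from scipy.optimize import differential_evolution as DE
def hull(s,P,sc=8,off=(0,0),shape=None):
    u=(proj(s,P)-off+0.5)*sc; m=np.zeros(shape,np.uint8); cv2.fillConvexPoly(m,cv2.convexHull(u.astype(np.float32)).astype(np.int32),1); return m
def circ(r,z,n=24): a=np.arange(n)*2*np.pi/n; return np.c_[r*np.cos(a),r*np.sin(a),z+0*a]
def fitnut(s,img,g=(0.6055,-0.1297)):
    u=proj(s,[[*g,0.02]])[0].astype(int); o=u-22; c=img[o[1]:o[1]+44,o[0]:o[0]+44]
    h=cv2.cvtColor(cv2.resize(c,None,fx=8,fy=8,interpolation=cv2.INTER_LINEAR),cv2.COLOR_BGR2HSV)
    Y=((h[...,0]>10)&(h[...,0]<30)&(h[...,1]>110)).astype(np.uint8)
    def cost(p,full=False):
        b=np.array([p[0],p[1],0]); th=p[2]+np.arange(6)*np.pi/3
        H=np.vstack([np.c_[.0173*np.cos(th),.0173*np.sin(th),z+0*th] for z in(.001,.017)])+b
        B=hull(s,np.vstack([circ(.011,.017),circ(.011,.06)])+b,8,o,Y.shape)
        B|=hull(s,np.vstack([circ(.011,.03),circ(.011,.062),circ(.005,.03)+[.04,.005,0],circ(.005,.062)+[.04,.015,0]])+b,8,o,Y.shape)
        M=hull(s,H,8,o,Y.shape)
        if full: return M,B,Y
        return float(((M!=Y)&(B==0)).sum())+float((Y&B).sum())*.3
    r=DE(cost,[(g[0]-.012,g[0]+.012),(g[1]-.012,g[1]+.012),(0,np.pi/3)],seed=1,maxiter=40,popsize=12,polish=False)
    return r.x,r.fun,cost(r.x,True),Y.sum()
E
python3 - <<'E'
from fit import *
for n,f in [('top','top0'),('top','top3'),('scene','scene0')]:
    s=cam(n); img=cv2.imread(f'pics/{f}.png'); x,fu,_,ny=fitnut(s,img); print(f,np.round(x[:2],4),np.degrees(x[2]),fu,ny)
    if f=='top3':
        o=np.load('top3off.npy')
        yaw=np.radians(17.0); R=np.array([[np.cos(yaw),-np.sin(yaw),0],[np.sin(yaw),np.cos(yaw),0],[0,0,1]])
        org=np.array([.4497+.1140,-.1663+.0228,.005])
        im=cv2.resize(img[o[1]:o[1]+100,o[0]:o[0]+100],None,fx=6,fy=6,interpolation=cv2.INTER_CUBIC)
        def line(P,c): cv2.polylines(im,[((proj(s,P)-o+.5)*6).astype(np.int32)],False,c,1)
        W=lambda L:(R@np.array(L,float).T).T/1000+org
        line(W([[13,-15,16],[-18.5,-15,16],[-18.5,19,16],[13,19,16]]),(0,0,255))
        line(W([[-41,-7.7,18],[-41,7.7,18]]),(255,0,0))
        th=x[2]+np.arange(7)*np.pi/3
        line(np.c_[x[0]+.0173*np.cos(th),x[1]+.0173*np.sin(th),.017+0*th],(0,0,255)); cv2.imwrite('pics/o3.png',im)
E
```

```text
top0 [ 0.6065 -0.1305] 14.390661281908093 679.2 4135
top3 [ 0.6065 -0.1305] 14.427426030285474 726.9 4039
scene0 [ 0.6045 -0.1273] 18.760490699335225 1123.1 8249
```

View pics/o3.png

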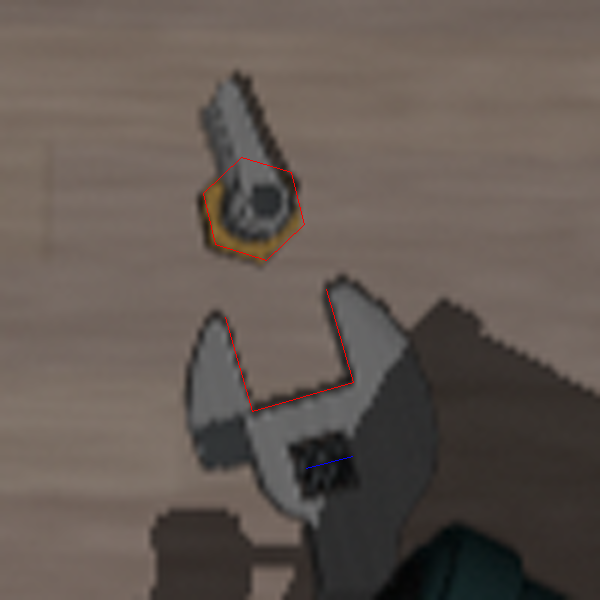

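The overlay matches the wrench (throat at 300,395) and the nut (255,208). The nut sits laterally on the wrench's axis, so I shift 2 mm to -y to centre it in the open jaws, then slide on.

Call:
apply_moves:
  commands:
    - [0,0,0,0.0006,-0.002,-0.0045,0]
    - [0,0,0,0.0006,-0.002,-0.0045,0]
    - [0,0,0,0.0083,0.0003,-0.0045,0]
    - [0,0,0,0.016,0.0027,-0.0045,0]
    - [0,0,0,0.0236,0.005,-0.0045,0]

```text
time: 8.45
tool_pos: [0.4723, -0.1632, 0.0078]
ee_rot: [-3.138, -0.003, -3.109]
wrist_force: [-8.2, -2.4, 13.9]
width: 0.0235
finger_force: 30.0
```

Call:
apply_moves:
  commands:
    - [0,0,0,0.0057,0.0018,0,0]
    - [0,0,0,0.0105,0.0032,0,0]
    - [0,0,0,0.0143,0.0044,0,0]
    - [0,0,0,0.0172,0.0053,0,0]
    - [0,0,0,0.0172,0.0053,0,0]

```text
time: 8.95
tool_pos: [0.4895, -0.1577, 0.0072]
ee_rot: [-3.139, -0.003, -3.109]
wrist_force: [-6.0, -1.2, 11.7]
width: 0.0234
finger_force: 30.0
```

```bash
python3 - <<'E'
from fit import *
o=get_obs(); print(o['tool_pos'],o['ee_rot'],o['wrist_force'],o['time'],o['width'])
s=cam('top'); save(s,'top4'); img=cv2.imread('pics/top4.png'); x,fu,_,ny=fitnut(s,img); print(x,fu,ny); report('top',s,['wrench','worm_top','nut'])
o=np.load('top3off.npy'); im=cv2.resize(img[o[1]:o[1]+100,o[0]:o[0]+100],None,fx=6,fy=6,interpolation=cv2.INTER_CUBIC); cv2.imwrite('pics/o4.png',im)
E
```

```text
[ 0.48953203 -0.15768956  0.00722318] [-3.13857485e+00 -2.98334246e-03 -3.10906879e+00] [-6.0402225  -1.15176566 11.66434282] 8.95 0.023426164991620965
[ 0.60658081 -0.13074472  0.25148472] 925.2 3824
top wrench [(0.84, [346.0, 212.0], [0.6035, -0.1362])]
top worm_top [(0.95, [350.0, 236.0], [0.5574, -0.144])]
top nut [(0.63, [342.0, 210.0], [0.6083, -0.1281])]
```

View pics/o4.png

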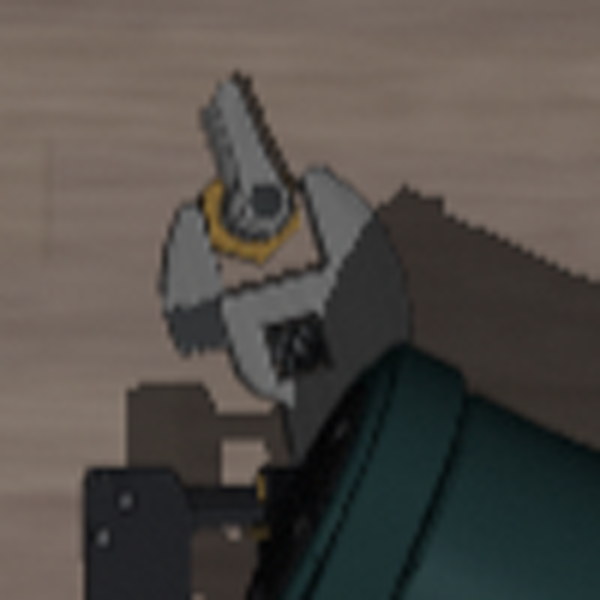

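The jaws are round the nut (262,215), with about 4 mm still to go to the throat. I advance the rest, lower and release.

Call:
apply_moves:
  commands:
    - [0,0,0,0.001,0.0006,0.001,0]
    - [0,0,0,0.002,0.0012,0.001,0]
    - [0,0,0,0.003,0.0018,0.001,0]
    - [0,0,0,0.0037,0.0022,0.001,0]
    - [0,0,0,0.0037,0.0022,0.0,0]

```text
time: 9.65
tool_pos: [0.4934, -0.1553, 0.0071]
ee_rot: [-3.139, -0.002, -3.109]
wrist_force: [-8.5, -1.1, 15.6]
width: 0.024
finger_force: 30.0
```

Call:
apply_moves:
  commands:
    - [0,0,0,0,0,0,0]
    - [0,0,0,0,0,0,20]
    - [0,0,0,0,0,0,40]
    - [0,0,0,0,0,0,60]
    - [0,0,0,0,0,0,60]

```text
time: 10.15
tool_pos: [0.494, -0.1536, 0.0045]
ee_rot: [3.141, -0.001, -3.109]
wrist_force: [0.2, 0.9, 0.2]
width: 0.0442
finger_force: 0.0
```

Call:
apply_moves:
  commands:
    - [0,0,0,0,0,0.04,60]
    - [0,0,0,-0.03,0,0.08,40]
    - [0,0,0,-0.06,0,0.1,0]
    - [0,0,0,-0.06,0,0.1,0]
    - [0,0,0,-0.06,0,0.1,0]

```text
time: 10.65
tool_pos: [0.4345, -0.1539, 0.105]
ee_rot: [-3.141, 0.001, -3.11]
wrist_force: [0.7, 0.1, -1.1]
width: 0.0275
finger_force: 0.0
```

```bash
python3 - <<'E'
from fit import *
o=get_obs(); print(o['tool_pos'],o['ee_rot'],o['wrist_force'],o['time'],o['width'],o['joint_positions'])
s=cam('top'); save(s,'top5'); img=cv2.imread('pics/top5.png'); x,fu,_,ny=fitnut(s,img); print(x,fu,ny); report('top',s,['wrench','wrench_handle','worm_top','nut'])
s2=cam('wrist'); save(s2,'w5'); report('wrist',s2,['wrench','wrench_handle','worm_top','nut'])
o=np.load('top3off.npy'); im=cv2.resize(img[o[1]:o[1]+100,o[0]:o[0]+80],None,fx=5,fy=5,interpolation=cv2.INTER_CUBIC)
w=cv2.imread('pics/w5.png')[:,80:480]; cv2.imwrite('pics/o5.png',np.hstack([im[:420],w]))
E
```

```text
[ 0.4344523  -0.15387612  0.10503557] [-3.14138042e+00  1.33498076e-03 -3.10976956e+00] [ 0.74358355  0.08644092 -1.14226272] 10.65 0.027520385413324133 [-4.63855712e-01 -7.11251603e-02  1.73106383e+00  4.50106019e-04
  1.48037873e+00 -2.06651535e+00]
[ 0.60655968 -0.13077569  0.20781427] 848.0 3981
top wrench [(0.69, [342.0, 211.0], [0.6065, -0.1284])]
top wrench_handle [(0.97, [355.0, 269.0], [0.4915, -0.1554])]
top worm_top [(0.82, [347.0, 229.0], [0.5697, -0.138])]
top nut [(0.41, [342.0, 208.0], [0.6133, -0.1299])]
wrist wrench [(0.96, [293.0, 350.0], [0.6032, -0.1305])]
wrist wrench_handle [(0.82, [277.0, 263.0], [0.4911, -0.1525])]
wrist worm_top [(0.71, [287.0, 334.0], [0.5679, -0.1388])]
wrist nut [(0.7, [291.0, 352.0], [0.6068, -0.1327])]
```

View pics/o5.png

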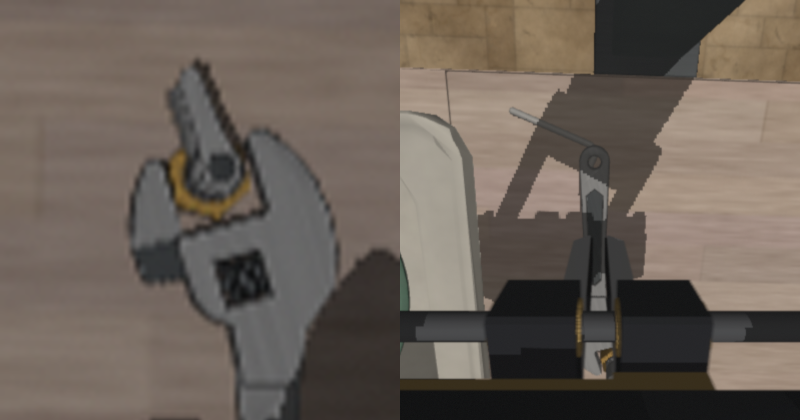

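The jaws hold the nut (crop 210,180) to the throat and the worm is at crop (245,280). With the fingers shut, I approach the worm and feel for contact.

Call:
apply_moves:
  commands:
    - [0,0,0,0.042,0.003,0,0]
    - [0,0,0,0.085,0.006,0,0]
    - [0,0,0,0.127,0.0086,0,0]
    - [0,0,0,0.127,0.0086,-0.04,0]
    - [0,0,0,0.127,0.0086,-0.07,0]

```text
time: 11.65
tool_pos: [0.5628, -0.1451, 0.0338]
ee_rot: [-3.141, 0.001, -3.108]
wrist_force: [-1.4, 0.5, -0.7]
width: 0.0004
finger_force: 0.0
```

Call:
apply_moves:
  commands:
    - [0,0,0,0,0,-0.01,0]
    - [0,0,0,0,0,-0.014,0]
    - [0,0,0,0,0,-0.0155,0]
    - [0,0,0,0,0,-0.0165,0]
    - [0,0,0,0,0,-0.017,0]

```text
time: 12.15
tool_pos: [0.5622, -0.1457, 0.0201]
ee_rot: [-3.14, 0.003, -3.109]
wrist_force: [-3.7, 2.3, 6.5]
width: 0.0004
finger_force: 3.2
```

Call:
apply_moves:
  commands:
    - [0,0,0,0,0,-0.001,0]
    - [0,0,0,0.0038,0.0012,-0.001,0]
    - [0,0,0,0.0076,0.0023,-0.001,0]
    - [0,0,0,0.0115,0.0035,-0.001,0]
    - [0,0,0,0.0134,0.0041,-0.001,0]

```text
time: 12.65
tool_pos: [0.5749, -0.142, 0.0196]
ee_rot: [-3.14, 0.001, -3.109]
wrist_force: [-5.1, -0.2, 7.7]
width: 0.0004
finger_force: 3.3
```

Call:
apply_moves:
  commands:
    - [0,0,0,0,0,0.006,0]
    - [0,0,0,-0.0144,-0.0044,0.006,0]
    - [0,0,0,-0.0144,-0.0044,0.001,0]
    - [0,0,0,-0.0144,-0.0044,-0.0007,0]
    - [0,0,0,-0.0144,-0.0044,-0.0007,0]

```text
time: 13.15
tool_pos: [0.5612, -0.1464, 0.0198]
ee_rot: [-3.14, 0.002, -3.11]
wrist_force: [-6.0, -0.1, 14.6]
width: 0.0004
finger_force: 7.0
```

Call:
apply_moves:
  commands:
    - [0,0,0,0.0038,0.0012,0,0]
    - [0,0,0,0.0076,0.0023,0,0]
    - [0,0,0,0.0115,0.0035,0,0]
    - [0,0,0,0.0134,0.0041,0,0]
    - [0,0,0,0.0144,0.0044,0,0]

```text
time: 13.65
tool_pos: [0.5759, -0.1414, 0.019]
ee_rot: [-3.141, 0.003, -3.109]
wrist_force: [-2.8, 1.5, 9.0]
width: 0.0002
finger_force: 4.2
```

Call:
apply_moves:
  commands:
    - [0,0,0,0,0,0.006,0]
    - [0,0,0,-0.0144,-0.0044,0.006,0]
    - [0,0,0,-0.0144,-0.0044,0.001,0]
    - [0,0,0,-0.0144,-0.0044,0,0]
    - [0,0,0,-0.0144,-0.0044,0,0]

```text
time: 14.15
tool_pos: [0.5611, -0.1461, 0.0197]
ee_rot: [-3.14, 0.002, -3.11]
wrist_force: [-6.7, 0.7, 16.2]
width: 0.0006
finger_force: 7.9
```

Call:
apply_moves:
  commands:
    - [0,0,0,0.0038,0.0012,0,0]
    - [0,0,0,0.0076,0.0023,0,0]
    - [0,0,0,0.0115,0.0035,0,0]
    - [0,0,0,0.0134,0.0041,0,0]
    - [0,0,0,0.0144,0.0044,0,0]

```text
time: 14.65
tool_pos: [0.576, -0.1409, 0.019]
ee_rot: [3.142, 0.003, -3.11]
wrist_force: [-2.9, 2.4, 10.4]
width: 0.0005
finger_force: 4.7
```

```bash
python3 - <<'E'
from fit import *
o=get_obs(); print(o['tool_pos'],o['wrist_force'],o['time'])
s=cam('top'); save(s,'top6'); report('top',s,['wrench','worm_top'])
a=cv2.imread('pics/top5.png');b=cv2.imread('pics/top6.png'); o=np.load('top3off.npy')
f=lambda i:cv2.resize(i[o[1]+15:o[1]+85,o[0]+10:o[0]+75],None,fx=6,fy=6,interpolation=cv2.INTER_CUBIC)
cv2.imwrite('pics/o6.png',np.hstack([f(a),f(b)]))
E
```

```text
[ 0.57599857 -0.14091029  0.01896242] [-2.8606296   2.38804401 10.44994259] 14.65
top wrench [(0.74, [167.0, 142.0], [0.7364, 0.2272]), (0.59, [342.0, 214.0], [0.6005, -0.1299])]
top worm_top [(0.83, [347.0, 234.0], [0.5601, -0.1373])]
```

View pics/o6.png

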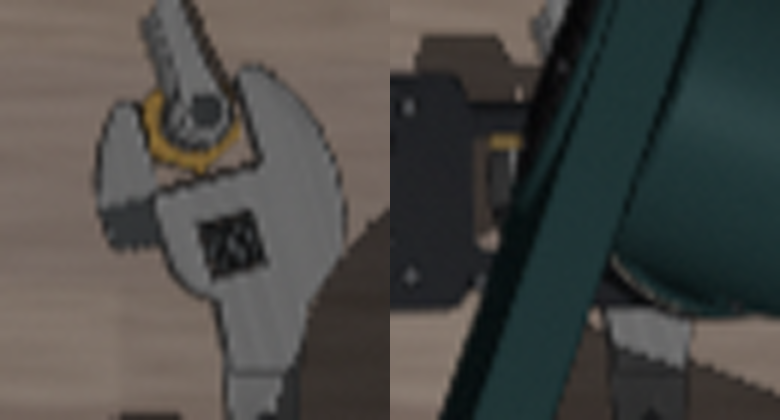

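Call:
apply_moves:
  commands:
    - [0,0,0,0,0,0.006,0]
    - [0,0,0,-0.0144,-0.0044,0.006,0]
    - [0,0,0,-0.0144,-0.0044,0,0]
    - [0,0,0,-0.0106,-0.0032,0,0]
    - [0,0,0,-0.0068,-0.0021,0,0]

```text
time: 15.3
tool_pos: [0.5678, -0.1437, 0.0197]
ee_rot: [-3.141, -0.001, -3.11]
wrist_force: [-7.5, 1.5, 17.5]
width: 0.0006
finger_force: 9.1
```

Call:
apply_moves:
  commands:
    - [0,0,0,0.0038,0.0012,0,0]
    - [0,0,0,0.0068,0.0021,0,0]
    - [0,0,0,0.0068,0.0021,0.006,0]
    - [0,0,0,-0.0076,-0.0023,0.006,0]
    - [0,0,0,-0.0076,-0.0023,0,0]

```text
time: 15.8
tool_pos: [0.5602, -0.1463, 0.0191]
ee_rot: [-3.14, 0.001, -3.11]
wrist_force: [-11.4, 3.8, 36.8]
width: 0.0004
finger_force: 18.2
```

Call:
apply_moves:
  commands:
    - [0,0,0,0.0038,0.0012,0,0]
    - [0,0,0,0.0076,0.0023,0,0]
    - [0,0,0,0.0115,0.0035,0,0]
    - [0,0,0,0.0144,0.0044,0,0]
    - [0,0,0,0.0144,0.0044,0.006,0]

```text
time: 16.3
tool_pos: [0.5751, -0.141, 0.0222]
ee_rot: [3.141, 0.0, -3.11]
wrist_force: [0.5, 0.9, -0.9]
width: 0.0005
finger_force: 0.0
```

Call:
apply_moves:
  commands:
    - [0,0,0,-0.0144,-0.0044,0,0]
    - [0,0,0,-0.0144,-0.0044,-0.006,0]
    - [0,0,0,-0.0106,-0.0032,-0.006,0]
    - [0,0,0,-0.0068,-0.0021,-0.006,0]
    - [0,0,0,-0.0029,-0.0009,-0.006,0]

```text
time: 16.8
tool_pos: [0.5706, -0.1428, 0.0196]
ee_rot: [-3.14, -0.003, -3.11]
wrist_force: [-11.4, 0.8, 21.3]
width: 0.0004
finger_force: 10.7
```

Call:
apply_moves:
  commands:
    - [0,0,0,0.0029,0.0009,0,0]
    - [0,0,0,-0.002,-0.0006,0.03,0]
    - [0,0,0,-0.04,-0.012,0.07,0]
    - [0,0,0,-0.085,-0.012,0.085,0]
    - [0,0,0,-0.127,-0.012,0.085,0]

```text
time: 17.3
tool_pos: [0.4458, -0.1551, 0.1036]
ee_rot: [-3.139, 0.005, -3.11]
wrist_force: [1.0, -0.2, 0.2]
width: 0.0004
finger_force: 0.0
```

```bash
python3 - <<'E'
from fit import *
o=get_obs(); print(o['tool_pos'],o['wrist_force'],o['time'])
s=cam('top'); save(s,'top7'); report('top',s,['wrench','wrench_handle','worm_top'])
a=cv2.imread('pics/top5.png');b=cv2.imread('pics/top7.png'); o=np.load('top3off.npy')
f=lambda i:cv2.resize(i[o[1]+15:o[1]+85,o[0]+10:o[0]+75],None,fx=6,fy=6,interpolation=cv2.INTER_CUBIC)
cv2.imwrite('pics/o7.png',np.hstack([f(a),f(b)]))
x,fu,_,ny=fitnut(s,b); print(x,fu,ny)
E
```

```text
[ 0.4457751  -0.15511629  0.10356371] [ 0.98432727 -0.21768396  0.18435452] 17.3
top wrench [(0.62, [343.0, 210.0], [0.6093, -0.1315])]
top wrench_handle [(0.85, [354.0, 272.0], [0.4867, -0.1527])]
top worm_top [(0.64, [347.0, 234.0], [0.5607, -0.1375])]
[ 0.60656488 -0.13087222  0.17536114] 990.7 3860
```

View pics/o7.png

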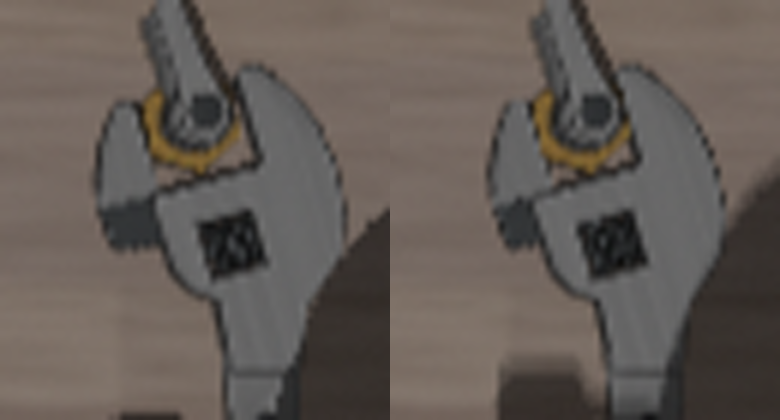

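Comparing before and after, the movable jaw's exposed root shrank from about 50 to 40 px in the crop, so it has closed roughly 3 mm and the nut (590,130) is nearly snug. I'll do more strokes with softer touchdown and watch for the stall.

Call:
apply_moves:
  commands:
    - [0,0,0,0.04,0.003,0,0]
    - [0,0,0,0.08,0.006,0,0]
    - [0,0,0,0.1155,0.0105,-0.03,0]
    - [0,0,0,0.1155,0.0105,-0.06,0]
    - [0,0,0,0.1155,0.0105,-0.076,0]

```text
time: 18.0
tool_pos: [0.5613, -0.1424, 0.0204]
ee_rot: [3.139, -0.005, -3.108]
wrist_force: [-0.2, 0.7, -0.7]
width: 0.0009
finger_force: 0.1
```

Call:
apply_moves:
  commands:
    - [0,0,0,0,0,-0.003,0]
    - [0,0,0,0,0,-0.006,0]
    - [0,0,0,0,0,-0.0072,0]
    - [0,0,0,0,0,-0.0083,0]
    - [0,0,0,0.0019,0.0006,-0.0083,0]

```text
time: 18.5
tool_pos: [0.5629, -0.1429, 0.0197]
ee_rot: [-3.141, -0.002, -3.109]
wrist_force: [-11.3, 1.3, 19.1]
width: 0.0006
finger_force: 9.3
```

Call:
apply_moves:
  commands:
    - [0,0,0,0.0029,0.0009,0,0]
    - [0,0,0,0.0057,0.0018,0,0]
    - [0,0,0,0.0086,0.0027,0,0]
    - [0,0,0,0.0115,0.0035,0,0]
    - [0,0,0,0.0125,0.0038,0,0]

```text
time: 19.0
tool_pos: [0.5761, -0.1395, 0.0189]
ee_rot: [-3.141, -0.0, -3.109]
wrist_force: [-2.2, -0.1, 7.9]
width: 0.0005
finger_force: 3.2
```

Call:
apply_moves:
  commands:
    - [0,0,0,0,0,0.006,0]
    - [0,0,0,-0.0144,-0.0044,0.006,0]
    - [0,0,0,-0.0144,-0.0044,0.003,0]
    - [0,0,0,-0.0144,-0.0044,0.001,0]
    - [0,0,0,-0.0144,-0.0044,0,0]

```text
time: 19.5
tool_pos: [0.561, -0.144, 0.0197]
ee_rot: [-3.141, -0.0, -3.109]
wrist_force: [-8.7, 0.4, 19.1]
width: 0.0008
finger_force: 9.6
```

Call:
apply_moves:
  commands:
    - [0,0,0,0.0029,0.0009,0,0]
    - [0,0,0,0.0057,0.0018,0,0]
    - [0,0,0,0.0086,0.0027,0,0]
    - [0,0,0,0.0115,0.0035,0,0]
    - [0,0,0,0.0125,0.0038,0,0]

```text
time: 20.0
tool_pos: [0.571, -0.1407, 0.0196]
ee_rot: [-3.14, -0.007, -3.109]
wrist_force: [-14.2, -1.3, 18.9]
width: 0.0006
finger_force: 9.8
```

Call:
apply_moves:
  commands:
    - [0,0,0,0,0,0.03,0]
    - [0,0,0,-0.04,-0.012,0.07,0]
    - [0,0,0,-0.085,-0.012,0.085,0]
    - [0,0,0,-0.127,-0.012,0.085,0]
    - [0,0,0,-0.127,-0.012,0.085,0]

```text
time: 20.5
tool_pos: [0.4419, -0.1508, 0.1008]
ee_rot: [3.14, -0.003, -3.111]
wrist_force: [0.6, 1.3, -1.0]
width: 0.0003
finger_force: 0.0
```

```bash
cat > jaw.py <<'E'
from fit import *
O=np.load('top3off.npy')
def crop(f): return cv2.cvtColor(cv2.imread(f'pics/{f}.png'),cv2.COLOR_BGR2GRAY)[O[1]:O[1]+100,O[0]:O[0]+80].astype(np.float32)
def ecc(f,g,box):
    a,b=crop(f),crop(g); m=np.zeros(a.shape,np.uint8); m[box[1]:box[3],box[0]:box[2]]=255
    W=np.eye(2,3,dtype=np.float32); c,W=cv2.findTransformECC(a,b,W,cv2.MOTION_EUCLIDEAN,(3,200,1e-6),m,3)
    p=np.array([(box[0]+box[2])/2,(box[1]+box[3])/2,1]); return W@p-p[:2],np.degrees(np.arctan2(W[1,0],W[0,0])),c
def cmp(f,g):
    j=ecc(f,g,(24,30,32,58)); h=ecc(f,g,(38,42,66,66)); print(f,g,'jaw',j,'head',h,'closing mm',np.dot(j[0]-h[0],[.956,-.29])*1.93)
E
python3 - <<'E'
from jaw import *
o=get_obs(); print(o['tool_pos'],o['wrist_force'],o['time'])
s=cam('top'); save(s,'top8')
cmp('top5','top7'); cmp('top7','top8'); cmp('top5','top8')
x,fu,_,ny=fitnut(s,cv2.imread('pics/top8.png')); print(x,fu,ny)
E
```

```text
[ 0.44189516 -0.15083357  0.10080073] [ 0.57896405  1.33376695 -1.00358736] 20.5
top5 top7 jaw (array([ 0.94305984, -0.07512872]), np.float32(0.1633058), 0.9773491636843286) head (array([-1.56794271, -0.01232368]), np.float32(-1.471329), 0.9864932764923265) closing mm 4.6681525676381215
top7 top8 jaw (array([-0.02395681, -0.16141348]), np.float32(-1.6548041), 0.9786935630784279) head (array([-0.07853882,  0.1144248 ]), np.float32(1.4136939), 0.9964345120835406) closing mm 0.2550948515228927
top5 top8 jaw (array([ 0.52493116, -0.1561254 ]), np.float32(-3.9232779), 0.9809715521082373) head (array([-1.74629612, -0.05081192]), np.float32(-2.7396803), 0.9862640872609123) closing mm 4.249539994198679
[ 0.60645224 -0.13086779  0.21840451] 1015.3 3843
```

The worm stalled: the jaw closed about 4.3 mm, and the last stroke added about 0.2 mm. Now I place the shut fingers beside the handle on its -y side for the swing.

Call:
apply_moves:
  commands:
    - [0,0,0,0.002,-0.036,0,0]
    - [0,0,0,0.002,-0.036,-0.03,0]
    - [0,0,0,0.002,-0.036,-0.06,0]
    - [0,0,0,0.002,-0.036,-0.085,0]
    - [0,0,0,0.002,-0.036,-0.095,0]

```text
time: 21.05
tool_pos: [0.4477, -0.1869, 0.0035]
ee_rot: [3.138, -0.004, -3.109]
wrist_force: [-0.2, -0.1, -0.5]
width: 0.0001
finger_force: 0.0
```

Call:
apply_moves:
  commands:
    - [0,0,0,0,0,0,0]
    - [0,0,0,0,0,0,0]
    - [0,0,0,0,0,0,0]
    - [0,0,0,0,0,0,0]
    - [0,0,0,0,0,0,0]

```text
time: 21.55
tool_pos: [0.4485, -0.1881, 0.0081]
ee_rot: [-3.141, 0.002, -3.109]
wrist_force: [0.4, -0.1, -0.4]
width: 0.0005
finger_force: 0.0
```

```bash
cat > arc.py <<'E'
import numpy as np
from bench import get_obs
# table of shifts along the arc about the nut, from the present pose
def table(degs,nut=(.6065,-.1308)):
    o=get_obs(); p=o['tool_pos'][:2]-nut; r=np.hypot(*p); a=np.arctan2(p[1],p[0]); print('r',r,'ang',np.degrees(a)%360,o['tool_pos'],o['ee_rot'][2],o['wrist_force'],o['time'])
    for d in degs: print(d, round(-np.radians(d),3), np.round(r*np.array([np.cos(a-np.radians(d)),np.sin(a-np.radians(d))])-p,4))
E
python3 -c "
from arc import *
table([3,5,8,12,16,20,24,28,32,35])"
```

```text
r 0.16806806949615632 ang 199.94799220762843 [ 0.44851556 -0.18813929  0.00811174] -3.109313616290135 [ 0.43902236 -0.12084304 -0.35448319] 21.55
3 -0.052 [-0.0028  0.0083]
5 -0.087 [-0.0044  0.014 ]
8 -0.14 [-0.0064  0.0225]
12 -0.209 [-0.0085  0.0341]
16 -0.279 [-0.0097  0.0458]
20 -0.349 [-0.0101  0.0575]
24 -0.419 [-0.0097  0.0692]
28 -0.489 [-0.0084  0.0809]
32 -0.559 [-0.0064  0.0924]
35 -0.611 [-0.0043  0.101 ]
```

Call:
apply_moves:
  commands:
    - [0,0,0,-0.0028,0.0083,-0.003,0]
    - [0,0,0,-0.0044,0.014,-0.003,0]
    - [0,0,-0.035,-0.0059,0.0198,-0.003,0]
    - [0,0,-0.09,-0.0073,0.027,-0.003,0]
    - [0,0,-0.13,-0.0085,0.0341,-0.003,0]

```text
time: 22.05
tool_pos: [0.4387, -0.1537, 0.0038]
ee_rot: [-3.14, -0.0, 3.042]
wrist_force: [1.1, -2.7, -2.3]
width: 0.0005
finger_force: 1.3
```

```bash
python3 -c "
from arc import *
table([2.5,4,8,12,16,20])"
```

```text
r 0.16933779783374694 ang 187.76611723854808 [ 0.43871538 -0.15368256  0.00378891] 3.0421091168004004 [ 1.05200919 -2.72142657 -2.30503078] 22.05
2.5 -0.044 [-0.0008  0.0073]
4 -0.07 [-0.0012  0.0118]
8 -0.14 [-0.0016  0.0236]
12 -0.209 [-0.0011  0.0354]
16 -0.279 [0.0002 0.0471]
20 -0.349 [0.0023 0.0588]
```

Call:
apply_moves:
  commands:
    - [0,0,-0.056,-0.001,0.0095,0,0]
    - [0,0,-0.112,-0.0014,0.0189,0,0]
    - [0,0,-0.167,-0.0014,0.0283,0,0]
    - [0,0,-0.223,-0.0009,0.0377,0,0]
    - [0,0,-0.279,0.0002,0.0471,0,0]

```text
time: 22.55
tool_pos: [0.4385, -0.1064, 0.0036]
ee_rot: [-3.14, -0.001, 2.763]
wrist_force: [-0.6, -3.5, -1.1]
width: 0.0007
finger_force: 1.3
```

```bash
python3 -c "
from arc import *
table([2.5,5,7.5,10,12.5,15,17.5,20,22.5,25,27.5,30,32.5])"
```

```text
r 0.16978119233324634 ang 171.74276415272942 [ 0.43847889 -0.10641643  0.0036396 ] 2.7627454762094494 [-0.56289225 -3.48302132 -1.05309607] 22.55
2.5 -0.044 [0.0012 0.0073]
5 -0.087 [0.0028 0.0146]
7.5 -0.131 [0.0046 0.0217]
10 -0.175 [0.0068 0.0288]
12.5 -0.218 [0.0093 0.0358]
15 -0.262 [0.012  0.0427]
17.5 -0.305 [0.0151 0.0494]
20 -0.349 [0.0185 0.056 ]
22.5 -0.393 [0.0221 0.0624]
25 -0.436 [0.026  0.0687]
27.5 -0.48 [0.0302 0.0748]
30 -0.524 [0.0347 0.0807]
32.5 -0.567 [0.0394 0.0865]
```

Call:
apply_moves:
  commands:
    - [0,0,-0.026,0.0007,0.0044,0,0]
    - [0,0,-0.052,0.0015,0.0088,0,0]
    - [0,0,-0.087,0.0028,0.0146,0,0]
    - [0,0,-0.11,0.0037,0.0182,0,0]
    - [0,0,-0.131,0.0046,0.0217,0,0]

```text
time: 23.05
tool_pos: [0.4429, -0.0847, 0.0035]
ee_rot: [-3.14, -0.001, 2.633]
wrist_force: [-1.0, -2.3, -1.1]
width: 0.0006
finger_force: 1.3
```

Call:
apply_moves:
  commands:
    - [0,0,-0.011,0.0006,0.0018,0,0]
    - [0,0,-0.022,0.0011,0.0036,0,0]
    - [0,0,-0.033,0.0017,0.0053,0,0]
    - [0,0,-0.044,0.0022,0.0071,0,0]
    - [0,0,-0.044,0.0022,0.0071,0,0]

```text
time: 23.55
tool_pos: [0.4459, -0.0775, 0.0038]
ee_rot: [-3.142, -0.001, 2.59]
wrist_force: [-2.8, -0.7, -0.6]
width: 0.0005
finger_force: 1.3
```

Call:
apply_moves:
  commands:
    - [0,0,-0.011,0.0006,0.0018,0,0]
    - [0,0,-0.022,0.0012,0.0035,0,0]
    - [0,0,-0.033,0.0018,0.0053,0,0]
    - [0,0,-0.044,0.0025,0.007,0,0]
    - [0,0,-0.044,0.0025,0.007,0,0]

```text
time: 24.05
tool_pos: [0.4489, -0.0705, 0.004]
ee_rot: [3.141, 0.0, 2.546]
wrist_force: [-2.4, -1.0, -0.9]
width: 0.0003
finger_force: 1.3
```

Call:
apply_moves:
  commands:
    - [0,0,-0.011,0.0007,0.0017,0,0]
    - [0,0,-0.022,0.0013,0.0035,0,0]
    - [0,0,-0.033,0.002,0.0052,0,0]
    - [0,0,-0.044,0.0027,0.0069,0,0]
    - [0,0,-0.044,0.0027,0.0069,0,0]

```text
time: 24.55
tool_pos: [0.4517, -0.0637, 0.0041]
ee_rot: [3.141, 0.0, 2.502]
wrist_force: [-1.0, -1.5, -1.9]
width: 0.0003
finger_force: 1.2
```

Call:
apply_moves:
  commands:
    - [0,0,-0.011,0.0008,0.0017,0,0]
    - [0,0,-0.022,0.0015,0.0034,0,0]
    - [0,0,-0.033,0.0023,0.005,0,0]
    - [0,0,-0.044,0.0031,0.0067,0,0]
    - [0,0,-0.044,0.0031,0.0067,0,0]

```text
time: 25.05
tool_pos: [0.4548, -0.057, 0.0041]
ee_rot: [3.141, 0.0, 2.458]
wrist_force: [-2.4, -1.7, -0.9]
width: 0.0002
finger_force: 1.2
```

Call:
apply_moves:
  commands:
    - [0,0,-0.011,0.0008,0.0017,0,0]
    - [0,0,-0.022,0.0017,0.0033,0,0]
    - [0,0,-0.033,0.0025,0.005,0,0]
    - [0,0,-0.044,0.0034,0.0066,0,0]
    - [0,0,-0.044,0.0034,0.0066,0,0]

```text
time: 25.55
tool_pos: [0.4581, -0.0503, 0.004]
ee_rot: [3.141, 0.0, 2.414]
wrist_force: [-2.3, -0.4, -1.2]
width: 0.0006
finger_force: 1.2
```

Call:
apply_moves:
  commands:
    - [0,0,-0.011,0.0009,0.0016,0,0]
    - [0,0,-0.022,0.0018,0.0032,0,0]
    - [0,0,-0.033,0.0027,0.0048,0,0]
    - [0,0,-0.044,0.0036,0.0064,0,0]
    - [0,0,-0.044,0.0036,0.0064,0,0]

```text
time: 26.05
tool_pos: [0.4617, -0.0439, 0.004]
ee_rot: [3.141, 0.0, 2.37]
wrist_force: [-1.2, -1.4, -1.3]
width: 0.0008
finger_force: 1.2
```

```bash
python3 - <<'E'
from jaw import *
from arc import table
table([2.5,5,7.5,10,12.5,15,17.5])
s=cam('top'); save(s,'top9'); report('top',s,['wrench','wrench_handle','worm_top','valve_outlet','nut_corner','nut'])
x,fu,_,ny=fitnut(s,cv2.imread('pics/top9.png')); print(x,np.degrees(x[2]),fu,ny)
E
```

```text
r 0.16883401632937015 ang 149.03853896965012 [ 0.46172255 -0.04394142  0.00402945] 2.3697453937761592 [-1.17200574 -1.4164143  -1.31941374] 26.05
2.5 -0.044 [0.0039 0.0062]
5 -0.087 [0.0081 0.0123]
7.5 -0.131 [0.0126 0.0182]
10 -0.175 [0.0173 0.0238]
12.5 -0.218 [0.0222 0.0293]
15 -0.262 [0.0274 0.0345]
17.5 -0.305 [0.0328 0.0395]
top wrench []
top wrench_handle [(0.88, [302.0, 258.0], [0.5113, -0.0504])]
top worm_top [(0.94, [330.0, 232.0], [0.5639, -0.1038])]
top valve_outlet [(0.84, [342.0, 188.0], [0.6479, -0.1243])]
top nut_corner [(0.39, [339.0, 204.0], [0.6188, -0.1226])]
top nut [(0.61, [342.0, 209.0], [0.6111, -0.1285])]
[ 0.60641987 -0.13063751  0.44911934] 25.732642722091352 802.2 4147
```

The nut has turned about 47° with the wrench and still runs free, so I continue in small steps.

Call:
apply_moves:
  commands:
    - [0,0,-0.011,0.001,0.0016,0,0]
    - [0,0,-0.022,0.002,0.0031,0,0]
    - [0,0,-0.033,0.003,0.0047,0,0]
    - [0,0,-0.044,0.0039,0.0062,0,0]
    - [0,0,-0.044,0.0039,0.0062,0,0]

```text
time: 26.9
tool_pos: [0.4656, -0.0378, 0.004]
ee_rot: [3.141, 0.0, 2.326]
wrist_force: [-1.8, -0.9, -0.9]
width: 0.0003
finger_force: 1.2
```

Call:
apply_moves:
  commands:
    - [0,0,-0.011,0.001,0.0015,0,0]
    - [0,0,-0.022,0.0021,0.0031,0,0]
    - [0,0,-0.033,0.0031,0.0046,0,0]
    - [0,0,-0.044,0.0042,0.0061,0,0]
    - [0,0,-0.044,0.0042,0.0061,0,0]

```text
time: 27.4
tool_pos: [0.4698, -0.0316, 0.004]
ee_rot: [3.141, -0.0, 2.282]
wrist_force: [-1.9, -0.8, -1.6]
width: 0.0007
finger_force: 1.2
```

Call:
apply_moves:
  commands:
    - [0,0,-0.011,0.0011,0.0015,0,0]
    - [0,0,-0.022,0.0022,0.003,0,0]
    - [0,0,-0.033,0.0034,0.0044,0,0]
    - [0,0,-0.044,0.0045,0.0059,0,0]
    - [0,0,-0.044,0.0045,0.0059,0,0]

```text
time: 27.9
tool_pos: [0.4747, -0.0257, 0.0041]
ee_rot: [3.141, 0.0, 2.238]
wrist_force: [-0.9, -0.5, -0.7]
width: 0.0002
finger_force: 0.9
```

Call:
apply_moves:
  commands:
    - [0,0,-0.011,0.0012,0.0014,0,0]
    - [0,0,-0.022,0.0024,0.0028,0,0]
    - [0,0,-0.033,0.0035,0.0042,0,0]
    - [0,0,-0.044,0.0047,0.0056,0,0]
    - [0,0,-0.044,0.0047,0.0056,0,0]

```text
time: 28.4
tool_pos: [0.4789, -0.0204, 0.004]
ee_rot: [-3.141, 0.0, 2.194]
wrist_force: [-1.8, -2.4, -0.7]
width: 0.0006
finger_force: 1.7
```

Call:
apply_moves:
  commands:
    - [0,0,-0.011,0.0012,0.0014,0,0]
    - [0,0,-0.022,0.0024,0.0027,0,0]
    - [0,0,-0.033,0.0037,0.0041,0,0]
    - [0,0,-0.044,0.0049,0.0054,0,0]
    - [0,0,-0.044,0.0049,0.0054,0,0]

```text
time: 28.9
tool_pos: [0.4834, -0.0154, 0.0038]
ee_rot: [-3.14, 0.0, 2.149]
wrist_force: [-4.0, -3.7, -0.3]
width: 0.0006
finger_force: 2.7
```

Call:
apply_moves:
  commands:
    - [0,0,-0.011,0.0013,0.0013,0,0]
    - [0,0,-0.022,0.0026,0.0026,0,0]
    - [0,0,-0.033,0.0038,0.0039,0,0]
    - [0,0,-0.044,0.0051,0.0053,0,0]
    - [0,0,-0.044,0.0051,0.0053,0,0]

```text
time: 29.4
tool_pos: [0.4878, -0.0108, 0.0035]
ee_rot: [-3.138, 0.001, 2.105]
wrist_force: [-3.6, -6.3, -0.7]
width: 0.0006
finger_force: 3.5
```

```bash
python3 - <<'E'
from fit import *
o=get_obs(); print(o['tool_pos'],o['wrist_force'])
s=cam('top'); save(s,'top10'); report('top',s,['valve_outlet'])
g=lambda f:cv2.cvtColor(cv2.imread(f'pics/{f}.png'),cv2.COLOR_BGR2GRAY).astype(np.float32)
m=np.zeros((420,560),np.uint8); m[184:202,332:350]=255
for a,b in [('top7','top9'),('top7','top10'),('top9','top10')]:
    c,W=cv2.findTransformECC(g(a),g(b),np.eye(2,3,dtype=np.float32),cv2.MOTION_EUCLIDEAN,(3,300,1e-7),m,3); print(a,b,np.degrees(np.arctan2(W[1,0],W[0,0])),(W@[338,190,1]-[338,190])*1.9,c)
E
```

```text
[ 0.48783344 -0.01078053  0.00351544] [-3.57807008 -6.29350777 -0.72983212]
top valve_outlet [(0.74, [339.0, 189.0], [0.6459, -0.1183])]
top7 top9 1.0877594 [ 1.00076788 -0.0606829 ] 0.988594864345342Traceback (most recent call last):
  File "<stdin>", line 7, in <module>
cv2.error: OpenCV(4.12.0) /io/opencv/modules/video/src/ecc.cpp:574: error: (-7:Iterations do not converge) NaN encountered. in function 'findTransformECC'
```

Call:
apply_moves:
  commands:
    - [0,0,-0.011,0.0013,0.0013,0,0]
    - [0,0,-0.022,0.0027,0.0025,0,0]
    - [0,0,-0.033,0.004,0.0038,0,0]
    - [0,0,-0.044,0.0053,0.005,0,0]
    - [0,0,-0.044,0.0053,0.005,0,0]

```text
time: 30.0
tool_pos: [0.4923, -0.0064, 0.0031]
ee_rot: [-3.136, 0.001, 2.061]
wrist_force: [-6.0, -8.2, -1.4]
width: 0.0005
finger_force: 4.3
```

About 10 N at 0.165 m, so roughly 1.5 N m: tight. I back off gently and lift clear.

Call:
apply_moves:
  commands:
    - [0,0,0,-0.004,-0.004,0,0]
    - [0,0,0,-0.008,-0.008,0,0]
    - [0,0,0,-0.012,-0.012,0,0]
    - [0,0,0,-0.018,-0.018,0,0]
    - [0,0,0,-0.025,-0.025,0,0]

```text
time: 30.5
tool_pos: [0.4706, -0.0297, 0.005]
ee_rot: [3.138, 0.002, 2.062]
wrist_force: [-0.5, 0.7, 0.3]
width: 0.0003
finger_force: 0.0
```

Call:
apply_moves:
  commands:
    - [0,0,0,-0.01,-0.01,0,0]
    - [0,0,0,-0.01,-0.01,0.04,0]
    - [0,0,0,-0.02,-0.01,0.08,0]
    - [0,0,0,-0.04,-0.01,0.12,0]
    - [0,0,0,-0.04,-0.01,0.12,0]

```text
time: 31.0
tool_pos: [0.4317, -0.0409, 0.1309]
ee_rot: [3.131, 0.009, 2.061]
wrist_force: [0.2, 0.6, 0.6]
width: 0.0004
finger_force: 0.0
```

```bash
python3 - <<'E'
from fit import *
o=get_obs(); print(o['tool_pos'],o['wrist_force'],o['time'])
s=cam('top'); save(s,'top11'); report('top',s,['wrench','worm_top','valve_outlet','nut_corner','nut','mug','glass','tape_roll'])
img=cv2.imread('pics/top11.png'); x,fu,_,ny=fitnut(s,img); print(x,np.degrees(x[2]),fu,ny)
g=lambda f:cv2.imread(f'pics/{f}.png')[186:200,330:352].astype(int)
for f in ['top5','top7','top9','top10']: print(f,np.abs(g(f)-g('top11')).mean())
E
```

```text
[ 0.43167643 -0.04093506  0.13094213] [0.24080103 0.58541322 0.62223469] 31.0
top wrench [(0.62, [339.0, 212.0], [0.6039, -0.1226])]
top worm_top [(0.87, [326.0, 227.0], [0.5729, -0.0955]), (0.26, [342.0, 192.0], [0.6422, -0.1258])]
top valve_outlet [(0.78, [338.0, 189.0], [0.6463, -0.1158])]
top nut_corner [(0.62, [339.0, 203.0], [0.6215, -0.1212])]
top nut [(0.66, [342.0, 210.0], [0.6085, -0.1281])]
top mug [(0.64, [309.0, 120.0], [0.7894, -0.0594])]
top glass [(0.82, [391.0, 117.0], [0.8005, -0.2254]), (0.72, [326.0, 226.0], [0.5761, -0.0978])]
top tape_roll [(0.78, [166.0, 142.0], [0.7369, 0.2289])]
[ 0.60653832 -0.1304732   0.37495934] 21.48358783824907 879.9 3991
top5 1.2586580086580086
top7 2.346320346320346
top9 3.0357142857142856
top10 6.403679653679654
```

```bash
python3 -c "
from bench import *
print(close_job())"
```

```text
the job is handed in; nothing more can be done
None
```

The job is handed in, and no verdict came back. I rolled the wrench's worm until it stalled on the nut. I then swung the nut clockwise about 53° until it came up tight at roughly 1.5 N m, and the valve outlet sprang back afterwards. The wrench was left flat on the worktop and the arm clear. I could not read the final jaw opening directly, so the fit rests on the stall and on the images, which show it closing about 4.3 mm.

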